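# Move the charged battery pack from the charger to the cooling fan

## Robot

A 7-joint arm with a two-finger parallel gripper is mounted at the origin on a cart in front of the work surface, level with it; the furniture and walls round the work are solid. World frame = base frame: x ahead of the robot, y to its left, z up, the work surface at z = 0. Lengths are in m, angles in rad, forces in N, time in s.
With the tool pointing down it reaches from about 0.35 to 0.9 m from the base axis. Payload 8.1 kg.
Tool frame: the origin (TCP) lies at the very end of the fingers, on their centre line; the grasp point (between the pads) lies 19 mm behind it (arm.tcp_to_grasp is the distance from the TCP to the grasp point, in m); z points along the fingers, y is the line along which they close (so a half turn about z gives the same grasp; the last joint's range is limited). The gripper opens to 92 mm and grips with 3 to 60 N. Pads are 19 mm wide; open, the fingers measure 130 mm over their backs; the gripper's body (75 mm by 190 mm) begins 47 mm behind the grasp point.
Start: joints at [-1.425, 0.434, 0.025, 1.573, -0.012, 1.134, -0.075], TCP at [0.154, 0.606, 0.227] pointing down, gripper open.
Joint ranges: [-2.62, 2.62], [-0.44, 2.09], [-1.27, 1.32], [0.08, 2.57], [-1.32, 4.46], [0.12, 2], [-2.74, 2.74]. Speed limits (rad/s): [2.22, 2.22, 3.01, 3.01, 3.14, 3.14, 3.14].

## Interface

Orientations are given as a rotation vector (axis times angle).
In Python, from cell import arm gives the robot as it stands.
- The arm moves only by the shell command python3 nudge.py 'ROWS' [FORCE]. ROWS is a JSON list of rows, 1 to 10 of them, each of 5 numbers: dx, dy, dz in m, then a turn about the tool's z in rad, then the opening from 0.0 (shut) to 1.0 (fully open); each row shifts and turns the commanded pose from where the row before left it, along the tool's axes as they then stand; what a row does not reach is not made up. A row lasts 1/10 s, in which the tool goes at most 0.05 m and 0.15 rad, less where a joint would pass 70% of its speed; a pose out of reach is approached as far as the arm can. The fingers move at their own pace and stop on an object; FORCE is the grip in N (left out, the last holds). Time passes only in rows, so rows that do not move let the fingers close. It prints the time, the measured TCP pose, the force, the opening and the grip force at its end.
- arm.observe(): the state, without advancing time (a new reading comes with each control period).
- arm.get_image(name): name is "scene" or "top" or "wrist"; returns a dict with "image" (400x640x3 uint8, blue, green, red), "fx", "fy", "cx", "cy" (pixels), "cam_to_world" (4x4, takes a point from camera to world coordinates); the wrist camera has in their place "mount" (4x4, takes a point from camera to tool coordinates, whose origin is the TCP and whose axes are the flange's). Camera axes: x right, y down, z forward; pixel columns grow to the right and rows downward; lengths in m; the calibration is good to about 2 mm. A picture is of the moment at which its call begins: read the wrist's pose just before it. There is no depth.
- arm.sign_off(): hands the job in; it is judged then, once.
The state is a dict: "clock": time; "joints": joint angles; "dq": joint speeds; "joint_efforts": joint torques, N m; "position": TCP position; "ee_rot": TCP orientation; "force": force on the tool from outside, world axes, zero at the start; "ft_torque": the same for the moment, N m; "width": opening from 0.0 (shut) to 1.0 (fully open); "gripper_force": force on a finger pad.
Only numpy, scipy, OpenCV 4.12 (cv2) and the standard library are available. Lean on these libraries where they do the work, as an engineer would, in place of code of your own. Each camera call takes 0.05 s, during which the arm holds its last target. There are 200 camera calls.

## Task

The battery pack on the charger is full and the little fan that cools the soap moulds has none: press down the charger's orange catch so that the pack springs loose, slide the pack out along its rails, and slide it into the dock at the foot of the fan until the fan's catch clicks up behind it and it stays fully home when you let go. Work by feel and never ram, wrench or force the pack in either dock, because the plastic rails and catches crack. Leave the jar and the two dye bottles standing where they are.

Things in the scene. Friction and masses are not known exactly. Their poses are not given: they have to be found in the camera images.
- pack: Battery pack, dark grey with teal top, about 0.42 kg, latched in the charger at the start. Origin: middle of the foot's underside; x along the slide, nose (leading end) at +x; z up. Body 80 (x) x 56 (y) mm from z = 13 to 51 mm: grasp across the 56, tips above z = 15 mm to clear the rails (z = 11). Neck 40 wide. Foot: see pack_nose. Both docks take it nose first
- pack_nose (a point): Middle of the leading face of the pack's dovetail foot, 28 mm ahead of the pack's origin and 4 mm above its underside. The foot is 56 mm long (x = -28 to +28 mm in the pack's frame), 8 mm high, 56 mm wide at the bottom, its flanks leaning in by 30 degrees
- charger: Grey charger fixed to the table. Origin on the table under the middle of a docked foot; +x is the way a pack slides in (away from the robot), y across, z up. Channel floor at z = 20 mm from x = -73 to the end wall (hard stop) at x = +28 mm; housing behind it 34 mm high up to x = +94. Docked, the pack's origin is at x = -1.6 to 0, z = 20 mm
- charger_mouth (a point): Middle of the charger's mouth on the channel floor, 40 mm before the charger's origin along x. Undercut rails, 11 mm high, hold the foot with 1 mm play a side from x = -18 to +28 mm (charger's frame); from -40 to -18 they flare open by 11 degrees, 4 mm a side at the mouth. The foot can be lifted only once its nose is outside the mouth
- charger_pad (a point): Middle of the top of the thumb pad of the charger's orange catch, a 29 x 30 mm plate before the channel, 86 mm before the charger's origin along x, 3 mm under the channel floor (z = 17 mm); it moves with the catch. Press it 8 to 10 mm straight down, against a light spring (about 1 N) and then a firm stop, to free the pack
- charger_catch (a joint): Orange sprung catch of the charger, rad: 0 up, 0.10 pressed fully (pad 10 mm down). Its pawl stands 4 mm out of the channel floor 30 to 36 mm before the origin, right behind a docked foot, with a ramp on the outside; a foot over it holds it down at 0.07 to 0.08
- charger_terminals (a joint): Sprung terminal block at the charger's end wall, m: 0 fully out, 0.011 to 0.0125 with a pack docked. It pushes the pack out with 4 N (out) to 8 N (docked): when the catch is pressed it slides the pack 12 to 20 mm towards the mouth, where the foot holds the pawl down and the pack stays loose in the rails
- fan: Desk fan fixed to the table: white foot plate 253 x 120 x 6 mm, round caged head 172 mm across, 226 mm high at x = 108 to 170 mm. Origin on the table under the nominal middle of a docked foot; +x the way a pack slides in, y across, z up. Its grey dock has the form and size of the charger's, 6 mm higher (floor at z = 26, pad top 23); for where it sits see fan_mouth
- fan_mouth (a point): Nominal middle of the mouth of the fan's dock on its channel floor: 40 mm before the fan's origin along x, z = 26 mm. The dock is clamped by screws in slotted holes: it really sits up to 7 mm off this along x and 3 mm along y (not turned), end wall and catch with it. The offset is not measured; find it by feel. Rails, flare and play as on the charger
- fan_catch (a joint): Orange sprung catch of the fan's dock, rad: 0 up, 0.10 fully down; the same as the charger's. The foot rides over its pawl with 1 to 2 N of push, holding it at 0.07 to 0.08, and it snaps back to 0 behind the foot when the pack is home
- fan_terminals (a joint): Sprung terminal block of the fan's dock, m: 0 fully out, 0.0125 with the pack hard on the end wall, 0.011 with the pack latched and let go. Its spring gives 4 to 8 N; pushing the pack home takes 9 to 12 N in all, straight and slowly; 15 N and more is ramming. A pack that is not latched is pushed back out
- mica_jar: Small powder jar with a white lid, 42 mm across, 34 mm high, origin under its base; leave it
- bottle_red: Red dye bottle, 26 mm across, 73 mm high, origin under its base; leave it
- bottle_blue: Blue dye bottle, 26 mm across, 73 mm high, origin under its base; leave it

How it is judged:
By the outcome, as a careful person would: the job done as asked, in the order asked, and still so for the second after the job is handed in, with the robot touching nothing.
It also fails if it takes over 61 s, if anything falls off the work surface, if the arm or the gripper's body presses on something with over 40 N, if the wrist force passes 120 N, or if a joint passes its speed limit or range.

## Working session

There is one attempt and no reset: what is moved stays moved. The work goes in short steps, Python scripts to look and compute and a shell command to move; the robot and the scene stay as the last step left them, time stands still between calls to the robot, and variables do not carry over. Pictures are saved under pics/ and viewed, at most 10 in all, crops included, and the job is handed in when it is done.

```bash
ls; mkdir -p pics
python3 - <<'E'
from cell import arm
import cv2
o=arm.observe();print({k:o[k] for k in('clock','position','ee_rot','force','width','gripper_force')})
for n in('top','scene'):
    d=arm.get_image(n);cv2.imwrite(f'pics/{n}0.png',d['image']);print(n,d['fx'],d['fy'],d['cx'],d['cy'],d['cam_to_world'].tolist() if hasattr(d['cam_to_world'],'tolist') else d['cam_to_world'])
E
```

```text
cell.py
nudge.py
pics
{'clock': 0.0, 'position': array([0.15382486, 0.60524554, 0.22592997]), 'ee_rot': array([-3.89952562e-01, -3.11721613e+00,  2.48892536e-03]), 'force': array([-0.33168803, -0.20152672,  0.2478409 ]), 'width': 0.9971627765619107, 'gripper_force': 0.0}
top 445.3700019021307 445.3700019021307 323.7658205592515 203.62420230860346 [[0.008728071863180824, -0.9952545671909314, 0.09691319439138747, 0.45841324064107736], [-0.9998274774960635, -0.007096685378877965, 0.01716543912900788, 0.21522563313076853], [-0.016396219241325293, -0.09704629587070765, -0.9951448037609226, 0.8836389120027583], [0.0, 0.0, 0.0, 1.0]]
scene 495.7036367955682 495.7036367955682 318.20889089715286 198.54196119940278 [[0.8095861309219021, -0.36517432028893276, 0.4595846085547474, 0.1540715032147858], [-0.5869316465952725, -0.5156292014384327, 0.6242097154393914, -0.30971372676617437], [0.009029886149151201, -0.7750962794553201, -0.6317786152843835, 0.5999691857680616], [0.0, 0.0, 0.0, 1.0]]
```
View pics/top0.png

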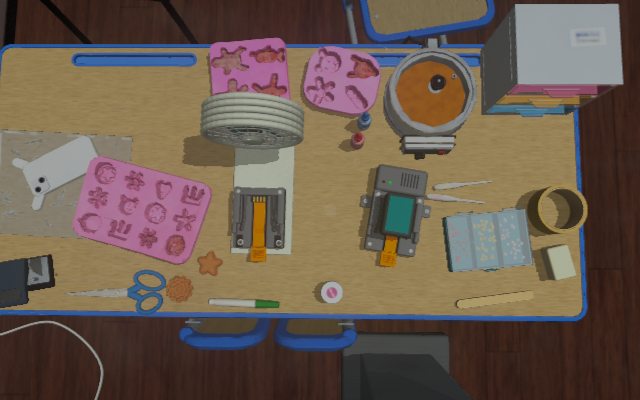

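View pics/scene0.png

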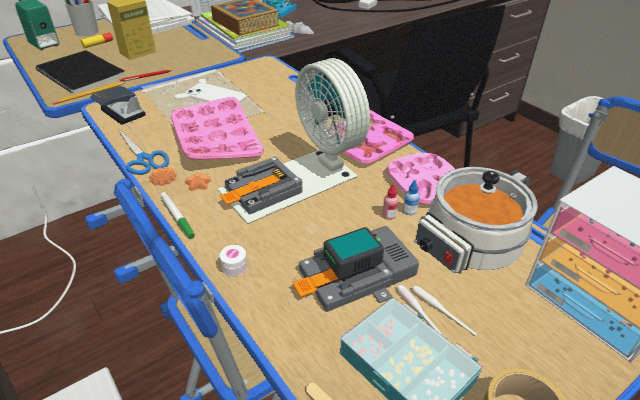

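The top view shows the charger with the pack around (397,215) and its pad at (388,258). The fan's dock is around (259,215) with its pad at (259,255). The jar is at (331,292), and the bottles are at (358,140) and (364,120). I'll enlarge both docks.

Run:
```python
import cv2,numpy as np
im=cv2.imread('pics/top0.png')
a=im[155:275,355:435];b=im[145:265,222:302]
cv2.imwrite('pics/crop.png',cv2.resize(np.hstack([a,b]),None,fx=5,fy=5,interpolation=cv2.INTER_CUBIC))
```

View pics/crop.png

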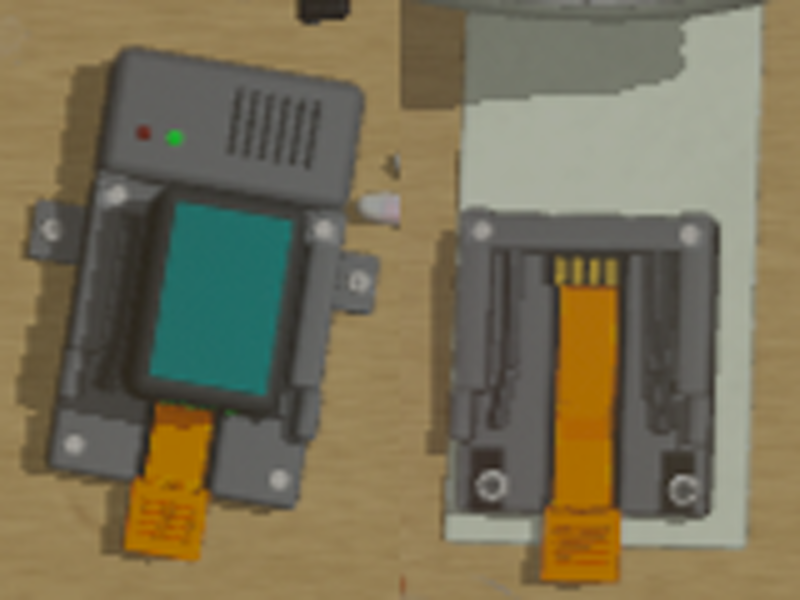

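The crop shows the pack's teal label with corners near (175,203), (293,222), (268,397) and (150,378). The charger pad's centre is near (166,520). The fan dock's end wall spans (460..715, 215) and its pad centre is near (581,545). Next I'll turn these pixels into poses.

```bash
cat > h.py <<'E'
from cell import arm
import cv2,numpy as np
from scipy.spatial.transform import Rotation as R
def ray(d,T,uv,z):
    uv=np.atleast_2d(np.float64(uv)); r=np.c_[(uv[:,0]-d['cx'])/d['fx'],(uv[:,1]-d['cy'])/d['fy'],np.ones(len(uv))]@T[:3,:3].T
    return T[:3,3]+r*((z-T[2,3])/r[:,2])[:,None]
def tool():
    o=arm.observe();T=np.eye(4);T[:3,:3]=R.from_rotvec(o['ee_rot']).as_matrix();T[:3,3]=o['position'];return T
def yaw(T): # tool yaw: tool -x direction in world
    return np.arctan2(-T[1,0],-T[0,0])
def goto(p,psi):  # tool-frame delta to world TCP p with pack-frame yaw psi
    T=tool(); print('tool d',np.round(T[:3,:3].T@(np.array(p)-T[:3,3]),4),'turn(dpsi, rz sign flipped)',round(psi-yaw(T),4),'yaw',round(yaw(T),4))
E
python3 - <<'E'
from h import *
d=arm.get_image('top');T=np.array(d['cam_to_world'])
A=lambda p:np.array(p)/5+[355,155]
B=lambda p:(np.array(p)-[400,0])/5+[222,145]
P=ray(d,T,A([(175,203),(293,222),(268,397),(150,378)]),.071)
print('pack c',P.mean(0),'axis',np.degrees(np.arctan2(*((P[0]+P[1]-P[2]-P[3])[[1,0]]))))
q=ray(d,T,A([(125,550),(198,560),(133,480),(208,490)]),.017);print('pad',q.mean(0),q[2:].mean(0)-q[:2].mean(0))
v=P.mean(0)-q.mean(0);print('dir',np.degrees(np.arctan2(v[1],v[0])),np.hypot(*v[:2]))
h=ray(d,T,A([(118,47),(362,90)]),.034);print('house back',h.mean(0))
q=ray(d,T,B([(545,510),(620,510),(618,580),(541,578)]),.023);print('fan pad',q.mean(0))
e=ray(d,T,B([(460,213),(715,213)]),.037);print('fan end',e)
pl=ray(d,T,B([(443,541),(746,548),(762,0)]),.006);print('plate',pl,np.degrees(np.arctan2(*((pl[2]-pl[1])[[1,0]]))))
print('jar',ray(d,T,[331,292],.034),'bot',ray(d,T,[(358,140),(364,120)],.06))
d=arm.get_image('wrist');print(d['mount'],d['fx'],d['cx'],d['cy']);print(yaw(tool()))
E
```

```text
pack c [0.51781136 0.09127937 0.071     ] axis -8.512037568834502
pad [0.43648376 0.10503754 0.017     ] [ 0.02682123 -0.00360266  0.        ]
dir -9.601804951190188 0.08248311987023718
house back [0.60984379 0.07792767 0.034     ]
fan pad [0.44409459 0.35547486 0.023     ]
fan end [[0.57059859 0.40277345 0.037     ]
 [0.57124042 0.30452787 0.037     ]]
plate [[0.44467057 0.41265973 0.006     ]
 [0.44301037 0.29334564 0.006     ]
 [0.66174306 0.29037443 0.006     ]] -0.7782436012985735
jar [[0.37431277 0.21482115 0.034     ]] bot [[0.65940044 0.16604048 0.06      ]
 [0.69797301 0.1547618  0.06      ]]
[[ 1.03330534e-03 -9.53707874e-01 -3.00732809e-01  8.17254046e-02]
 [ 9.99997596e-01  4.03792236e-04  2.15541172e-03  5.75394780e-05]
 [-1.93419956e-03 -3.00734313e-01  9.53705999e-01 -1.57763136e-01]
 [ 0.00000000e+00  0.00000000e+00  0.00000000e+00  1.00000000e+00]] 320.3380786907828 318.43314850699073 201.7352906712518
-0.2488178191327367
```

Run:
```python
from h import *
goto([.49,.354,.196],-.014)
```

```text
tool d [-0.3877 -0.1609  0.0305] turn(dpsi, rz sign flipped) 0.2348 yaw -0.2488
```

```bash
python3 nudge.py '[[-0.039,-0.016,0.003,0,1],[-0.039,-0.016,0.003,0,1],[-0.039,-0.016,0.003,0,1],[-0.039,-0.016,0.003,0,1],[-0.039,-0.016,0.003,0,1],[-0.039,-0.016,0.003,0,1],[-0.039,-0.016,0.003,0,1],[-0.039,-0.016,0.003,0,1],[-0.039,-0.016,0.003,0,1],[-0.037,-0.016,0.003,0,1]]'; python3 nudge.py '[[0,0,0,-0.117,1],[0,0,0,-0.117,1],[0,0,0,0,1],[0,0,0,0,1],[0,0,0,0,1]]'
python3 - <<'E'
from h import *
goto([.49,.354,.196],-.014)
goto([.490-.0,.096,.190],-.152)
T=tool();d=arm.get_image('wrist');np.savez('fan.npz',T=T,im=d['image']);cv2.imwrite('pics/fanw.png',cv2.resize(d['image'],(800,500),interpolation=cv2.INTER_CUBIC))
E
```

```text
clock: 1.2
position: [0.4919, 0.3537, 0.1966]
ee_rot: [0.39, 3.117, -0.0]
force: [0.2, -0.5, 0.3]
width: 0.999
gripper_force: 0.0
clock: 1.7
position: [0.4903, 0.3554, 0.1967]
ee_rot: [-0.027, -3.141, -0.0]
force: [0.0, -0.3, 0.4]
width: 0.998
gripper_force: 0.0
tool d [ 0.0003 -0.0014  0.0007] turn(dpsi, rz sign flipped) 0.0029 yaw -0.0169
tool d [-0.0041 -0.2593  0.0067] turn(dpsi, rz sign flipped) -0.1351 yaw -0.0169
```

View pics/fanw.png

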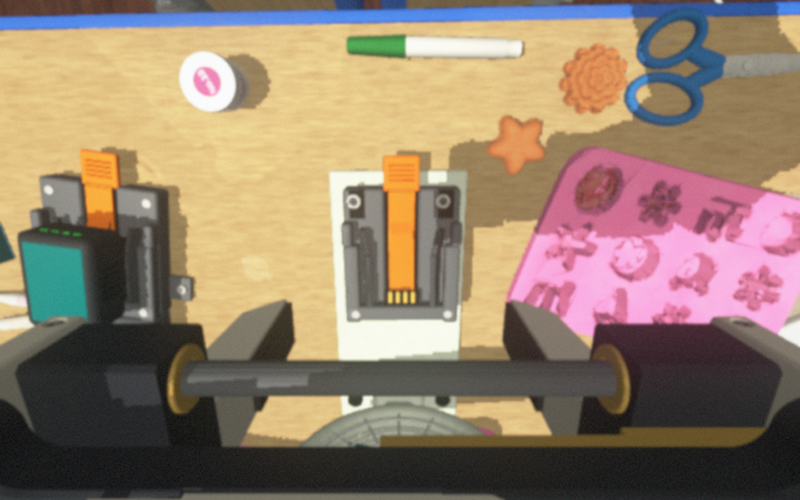

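The wrist view shows the fan's dock, with the pad centre near view pixel (401,173), the end-wall corners near (347,320) and (460,320), and the dock's front edge at v≈187.

```bash
cat > orange.py <<'E'
from h import *
def orange(f,box,zp,zs):
    n=np.load(f);d=arm.get_image('wrist');M=n['T']@np.array(d['mount'])
    u0,u1,v0,v1=box;hsv=cv2.cvtColor(n['im'],cv2.COLOR_BGR2HSV);m=cv2.inRange(hsv,(8,170,120),(24,255,255));k=np.zeros_like(m);k[v0:v1,u0:u1]=m[v0:v1,u0:u1]
    rows=[(v,*np.where(k[v])[0][[0,-1]]) for v in range(v0,v1) if k[v].sum()>255*8]
    for v,a,b in rows[::4]+rows[-1:]: 
        c=ray(d,M,[((a+b)/2,v)],zp if b-a>25 else zs)[0]; print(v,a,b,np.round(c,4))
    return d,M
E
python3 - <<'E'
from orange import *
d,M=orange('fan.npz',(290,345,115,245),.023,.026)
s=lambda p:np.array(p)/1.25
print('end',ray(d,M,s([(347,320),(460,320)]),.037),'boss',ray(d,M,s([(356,313),(452,313)]),.037))
print('front plate edge',ray(d,M,s([(330,172),(466,172)]),.006))
print('screws',ray(d,M,s([(353,202),(442,202)]),.026))
E
```

```text
124 318 333 [0.431  0.3641 0.026 ]
128 307 335 [0.4351 0.3596 0.023 ]
132 307 335 [0.4391 0.3595 0.023 ]
136 308 334 [0.4431 0.3595 0.023 ]
140 308 334 [0.4471 0.3594 0.023 ]
144 308 334 [0.4512 0.3594 0.023 ]
148 307 334 [0.4552 0.3588 0.023 ]
152 307 334 [0.4594 0.3588 0.023 ]
156 310 332 [0.463  0.3592 0.026 ]
160 310 332 [0.4672 0.3591 0.026 ]
164 310 331 [0.4713 0.3586 0.026 ]
168 310 332 [0.4755 0.359  0.026 ]
172 310 331 [0.4798 0.3584 0.026 ]
176 310 331 [0.4841 0.3584 0.026 ]
180 310 331 [0.4884 0.3583 0.026 ]
184 310 331 [0.4927 0.3583 0.026 ]
188 310 331 [0.4971 0.3582 0.026 ]
192 310 331 [0.5015 0.3581 0.026 ]
196 310 331 [0.5059 0.3581 0.026 ]
200 310 331 [0.5104 0.358  0.026 ]
204 310 331 [0.5149 0.358  0.026 ]
208 311 331 [0.5195 0.3584 0.026 ]
212 311 331 [0.5241 0.3584 0.026 ]
216 311 331 [0.5287 0.3583 0.026 ]
220 310 331 [0.5333 0.3577 0.026 ]
224 311 331 [0.538  0.3582 0.026 ]
228 311 331 [0.5428 0.3581 0.026 ]
231 312 330 [0.5463 0.3581 0.026 ]
end [[0.57056003 0.30998786 0.037     ]
 [0.57223314 0.40923893 0.037     ]] boss [[0.56392631 0.31821029 0.037     ]
 [0.56533617 0.4020414  0.037     ]]
front plate edge [[0.4455358  0.29847025 0.006     ]
 [0.44741619 0.41519118 0.006     ]]
screws [[0.46817984 0.31919724 0.026     ]
 [0.4693763  0.39283464 0.026     ]]
```

```bash
python3 nudge.py '[[0,-0.044,0.001,0,1],[0,-0.043,0.001,0,1],[-0.002,-0.043,0.001,0,1],[-0.002,-0.043,0.001,0,1],[0,-0.043,0.001,0,1],[0,-0.043,0.001,0,1],[0,0,0,0.135,1],[0,0,0,0,1],[0,0,0,0,1],[0,0,0,0,1]]'
python3 - <<'E'
from h import *
T=tool();d=arm.get_image('wrist');np.savez('chg.npz',T=T,im=d['image']);cv2.imwrite('pics/chgw.png',cv2.resize(d['image'],(800,500),interpolation=cv2.INTER_CUBIC));print(yaw(T),T[:3,3])
E
```

```text
clock: 2.8
position: [0.4906, 0.0975, 0.1907]
ee_rot: [0.228, 3.133, 0.001]
force: [-0.3, -0.2, 0.1]
width: 0.999
gripper_force: 0.0
-0.14523959506626447 [0.49064553 0.09751653 0.19072988]
```

View pics/chgw.png

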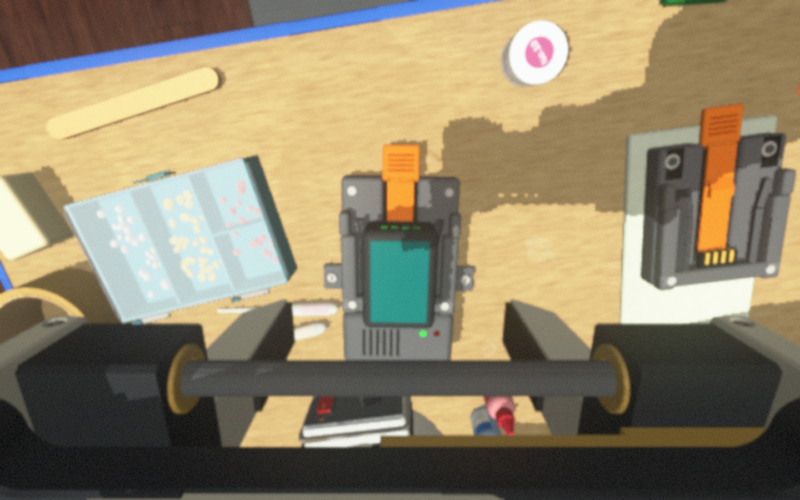

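The charger view has its pad centre near (401,161), with the pack's teal top spanning about (372..430, 243..325).

Run:
```python
from orange import *
d,M=orange('chg.npz',(295,350,105,180),.017,.020)
n=np.load('chg.npz');hsv=cv2.cvtColor(n['im'],cv2.COLOR_BGR2HSV);m=cv2.inRange(hsv,(75,100,40),(98,255,255));m[:, :285]=0;m[:,355:]=0;m[:170]=0;m[270:]=0
r=cv2.minAreaRect(cv2.findNonZero(m));print(r);b=ray(d,M,cv2.boxPoints(r),.071);print(b,b.mean(0))
s=lambda p:np.array(p)/1.25
print('boss',ray(d,M,s([(352,305),(445,307)]),.031),'front',ray(d,M,s([(352,192),(448,193)]),.02))
```

```text
116 308 334 [0.4248 0.1105 0.017 ]
120 307 335 [0.4286 0.11   0.017 ]
124 307 335 [0.4325 0.1094 0.017 ]
128 307 335 [0.4364 0.1089 0.017 ]
132 307 334 [0.4402 0.1078 0.017 ]
136 306 334 [0.4441 0.1067 0.017 ]
140 306 334 [0.4481 0.1062 0.017 ]
144 307 333 [0.4521 0.1056 0.017 ]
148 309 331 [0.4558 0.105  0.02  ]
152 309 331 [0.4598 0.1045 0.02  ]
156 309 331 [0.4639 0.1039 0.02  ]
160 309 331 [0.468  0.1033 0.02  ]
164 309 331 [0.4721 0.1027 0.02  ]
168 309 330 [0.4762 0.1016 0.02  ]
172 309 330 [0.4804 0.101  0.02  ]
176 310 329 [0.4846 0.1004 0.02  ]
176 310 329 [0.4846 0.1004 0.02  ]
((319.5, 225.5), (65.0, 47.0), 90.0)
[[0.48545008 0.0785849  0.071     ]
 [0.49156009 0.12047091 0.071     ]
 [0.55610059 0.11261475 0.071     ]
 [0.54955278 0.06789299 0.071     ]] [0.52066589 0.09489089 0.071     ]
boss [[0.55081517 0.04924537 0.031     ]
 [0.56438608 0.12887177 0.031     ]] front [[0.45574482 0.06522627 0.02      ]
 [0.46792236 0.14316288 0.02      ]]
```

Run:
```python
from h import *
goto([.432,.1075,.030],-.16)
```

```text
tool d [0.0595 0.0016 0.1607] turn(dpsi, rz sign flipped) -0.0135 yaw -0.1465
```

```bash
python3 nudge.py '[[0.030,0.001,0,0.0135,0],[0.029,0.001,0.02,0,0],[0,0,0.04,0,0],[0,0,0.04,0,0],[0,0,0.03,0,0],[0,0,0.02,0,0],[0,0,0.007,0,0],[0,0,0,0,0],[0,0,0,0,0],[0,0,0,0,0]]' 10
python3 - <<'E'
from h import *
goto([.432,.1075,.030],-.16)
d=arm.get_image('wrist');cv2.imwrite('pics/w2.png',d['image'])
E
```

```text
clock: 3.9
position: [0.4336, 0.1077, 0.0348]
ee_rot: [0.256, 3.129, 0.002]
force: [-0.1, -0.9, -0.3]
width: 0.178
gripper_force: 0.0
tool d [ 0.0015 -0.0004  0.0048] turn(dpsi, rz sign flipped) 0.003 yaw -0.163
```

View pics/w2.png

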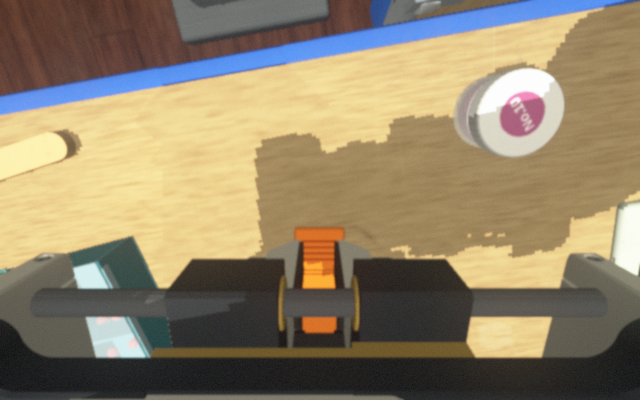

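Between the closing fingers the pad is centred at (319,280), so y is aligned. Now I'll descend and press.

```bash
python3 nudge.py '[[0,0,0.005,0,0],[0,0,0.005,0,0],[0,0,0.003,0,0],[0,0,0,0,0],[0,0,0.002,0,0],[0,0,0,0,0]]'; python3 nudge.py '[[0,0,0.0025,0,0],[0,0,0.0025,0,0],[0,0,0,0,0]]'; python3 nudge.py '[[0,0,0.002,0,0],[0,0,0.001,0,0],[0,0,0,0,0]]'
```

```text
clock: 4.55
position: [0.4327, 0.1072, 0.0185]
ee_rot: [-0.256, -3.131, 0.0]
force: [-0.2, 0.5, -0.0]
width: 0.006
gripper_force: 0.0
clock: 4.85
position: [0.4327, 0.1072, 0.0135]
ee_rot: [-0.256, -3.131, 0.0]
force: [-0.7, -0.1, 0.4]
width: 0.006
gripper_force: 0.2
clock: 5.15
position: [0.4327, 0.1073, 0.0106]
ee_rot: [-0.256, -3.131, 0.0]
force: [0.1, -0.8, 0.2]
width: 0.005
gripper_force: 0.2
```

```bash
python3 nudge.py '[[0,0,0.001,0,0],[0,0,0.001,0,0],[0,0,0,0,0],[0,0,0,0,0]]'; python3 nudge.py '[[0,0,0.001,0,0],[0,0,0,0,0],[0,0,0,0,0]]'
cat > teal.py <<'E'
from h import *
d=arm.get_image('top');T=np.array(d['cam_to_world']);hsv=cv2.cvtColor(d['image'],cv2.COLOR_BGR2HSV)
m=cv2.inRange(hsv,(80,110,40),(96,255,255));k=np.zeros_like(m);k[170:330,230:430]=m[170:330,230:430]
n,l,s,c=cv2.connectedComponentsWithStats(k);i=1+s[1:,4].argmax();r=cv2.minAreaRect(cv2.findNonZero(np.uint8(l==i)*255))
print('teal',s[i],np.round(ray(d,T,c[i],.071),4),r)
E
python3 teal.py
python3 - <<'E'
import teal
from h import *
im=cv2.imread('pics/top0.png');hsv=cv2.cvtColor(im,cv2.COLOR_BGR2HSV);k=cv2.inRange(hsv,(80,110,40),(96,255,255))[170:330,230:430]
n,l,s,c=cv2.connectedComponentsWithStats(k);i=1+s[1:,4].argmax();print(s[i],ray(teal.d,teal.T,c[i]+[230,170],.071))
E
```

```text
clock: 5.55
position: [0.4328, 0.1073, 0.0087]
ee_rot: [-0.256, -3.131, -0.0]
force: [0.2, -0.5, 0.8]
width: 0.008
gripper_force: 0.5
clock: 5.85
position: [0.4327, 0.1073, 0.0077]
ee_rot: [-0.256, -3.131, -0.0]
force: [-0.9, 0.0, 0.5]
width: 0.005
gripper_force: 0.5
teal [384 202  28  36 796] [[0.5095 0.0944 0.071 ]] ((397.8648681640625, 220.31080627441406), (23.837852478027344, 35.1813850402832), 9.462321281433105)
teal [384 202  28  36 798] [[0.5095 0.0944 0.071 ]] ((397.8054504394531, 220.23245239257812), (23.914260864257812, 35.14356994628906), 8.972626686096191)
[155  25  28  39 831] [[0.51912676 0.09236763 0.071     ]]
```

```bash
python3 nudge.py '[[0,0,-0.01,0,0],[0,0,-0.03,0,0],[0,0,-0.045,0,1],[0,0,-0.03,0,1],[0,0,0,0,1],[0,0,0,0,1]]'; python3 teal.py;  python3 - <<'E'
from h import *
n=tool();d=arm.get_image('wrist');cv2.imwrite('pics/w3.png',d['image']);M=n@np.array(d['mount'])
hsv=cv2.cvtColor(d['image'],cv2.COLOR_BGR2HSV);m=cv2.inRange(hsv,(75,100,40),(98,255,255));m[:,:270]=0;m[:,370:]=0;m[:170]=0
k,l,s,c=cv2.connectedComponentsWithStats(m);i=1+s[1:,4].argmax();print(s[i],ray(d,M,c[i],.071));goto([.507,.095,.12],-.16)
E
```

```text
clock: 6.55
position: [0.433, 0.1074, 0.1237]
ee_rot: [0.256, 3.129, 0.002]
force: [-0.1, 0.7, -1.3]
width: 0.304
gripper_force: 0.0
teal [384 202  28  36 804] [[0.5093 0.0947 0.071 ]] ((397.7917785644531, 220.42669677734375), (23.89606475830078, 35.508365631103516), 9.090276718139648)
[ 292  317   57   31 1719] [[0.52316311 0.09398142 0.071     ]]
tool d [-0.076   0.0003  0.0021] turn(dpsi, rz sign flipped) 0.0032 yaw -0.1632
```

```bash
python3 nudge.py '[[-0.038,0,0,0,1],[-0.037,0,0,0,1],[0,0,0,0,1],[0,0,0,0,1]]'
python3 - <<'E'
from h import *
n=tool();d=arm.get_image('wrist');im=d['image'];cv2.imwrite('pics/w4.png',im);M=n@np.array(d['mount'])
hsv=cv2.cvtColor(im,cv2.COLOR_BGR2HSV);m=cv2.inRange(hsv,(75,100,40),(98,255,255));m[:,:250]=0;m[:,390:]=0;m[:170]=0
k,l,s,c=cv2.connectedComponentsWithStats(m);i=1+s[1:,4].argmax();print(s[i],c[i],ray(d,M,c[i],.071));
q=np.where(l==i);
for v in (s[i][1]+5,s[i][1]+25,s[i][1]+45):
  x=np.where(l[v]==i)[0]; print(v,x[[0,-1]],ray(d,M,[(x.mean(),v)],.071)) if len(x) else 0
goto([.5075,.0955,.038],-.16)
E
```

```text
clock: 7.05
position: [0.5061, 0.0945, 0.1212]
ee_rot: [-0.258, -3.128, 0.002]
force: [-0.3, -0.2, -0.5]
width: 0.739
gripper_force: 0.0
[ 290  182   64   88 5390] [321.0742115 224.8187384] [[0.50712237 0.09662867 0.071     ]]
187 [290 353] [[0.48031373 0.10126871 0.071     ]]
207 [290 352] [[0.49421283 0.09867219 0.071     ]]
227 [291 352] [[0.50878162 0.0966605  0.071     ]]
tool d [-0.0022  0.0012  0.0833] turn(dpsi, rz sign flipped) 0.0037 yaw -0.1637
```

View pics/w4.png

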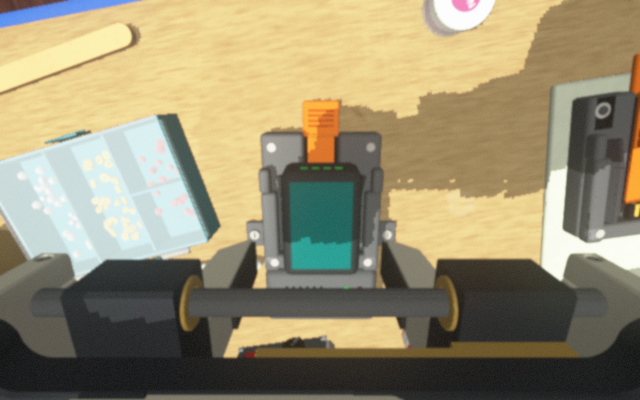

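The pack now stands about 13 mm further out, centred at (321,225), and its edges are parallel to the tool. Now I'll descend and grip lightly.

```bash
python3 nudge.py '[[0,0.0012,0.02,0,1],[0,0,0.03,0,1],[0,0,0.02,0,1],[0,0,0.01,0,1],[0,0,0.003,0,1],[0,0,0,0,1],[0,0,0,0,1]]' 3; python3 nudge.py '[[0,0,0,0,0.66],[0,0,0,0,0.66],[0,0,0,0,0.66],[0,0,0,0,0.66]]' 3; python3 nudge.py '[[0,0,0,0,0.6],[0,0,0,0,0.6],[0,0,0,0,0.6],[0,0,0,0,0.6]]' 3;python3 - <<'E'
from h import *
for i in range(4): arm.get_image('wrist');o=arm.observe();print(o['force'],o['ft_torque'],o['width'],o['position'])
E
```

```text
clock: 7.8
position: [0.5074, 0.0965, 0.0406]
ee_rot: [0.256, 3.13, 0.001]
force: [-0.1, 0.2, -0.2]
width: 1.001
gripper_force: 0.0
clock: 8.2
position: [0.5071, 0.0963, 0.0399]
ee_rot: [0.256, 3.131, 0.0]
force: [-0.3, 0.9, -1.0]
width: 0.702
gripper_force: 0.0
clock: 8.6
position: [0.507, 0.0962, 0.0398]
ee_rot: [0.256, 3.131, 0.0]
force: [-0.7, -0.8, 0.9]
width: 0.608
gripper_force: 3.0
[-0.96305588  0.25131957  2.128547  ] [-0.0485369   0.11703903  0.00219558] 0.610041409108099 [0.5069291  0.0962383  0.03973178]
[-0.19116494 -0.53834207 -0.13362636] [-0.01330893  0.04691632 -0.02109243] 0.6093298528406333 [0.50692722 0.09622421 0.03973278]
[-0.40598044 -0.47560522  0.81182725] [-0.02091811  0.10715982 -0.01452998] 0.6130445535482972 [0.50694199 0.09623923 0.03976159]
[-0.07738723  0.93378979  1.57544191] [-0.00052923  0.07001061 -0.02320793] 0.6092894422681268 [0.50694403 0.09622241 0.03974405]
```

```bash
python3 nudge.py '[[0,0,0,0,0.5],[0,0,0,0,0.5],[0,0,0,0,0.5]]' 20; python3 nudge.py '[[0.003,0,0,0,0.5],[0.004,0,0,0,0.5],[0.004,0,0,0,0.5]]'; python3 nudge.py '[[0.005,0,0,0,0.5],[0.005,0,0,0,0.5],[0,0,0,0,0.5]]'; python3 teal.py
```

```text
clock: 9.1
position: [0.5069, 0.0962, 0.0397]
ee_rot: [-0.256, -3.131, -0.0]
force: [-0.0, -0.5, 2.2]
width: 0.614
gripper_force: 20.0
clock: 9.4
position: [0.4958, 0.0981, 0.0397]
ee_rot: [0.256, 3.131, 0.0]
force: [1.3, -0.1, 0.9]
width: 0.609
gripper_force: 20.0
clock: 9.7
position: [0.4852, 0.0999, 0.0397]
ee_rot: [-0.256, -3.13, -0.0]
force: [-0.8, -0.1, -0.6]
width: 0.609
gripper_force: 20.0Traceback (most recent call last):
  File "teal.py", line 4, in <module>
    n,l,s,c=cv2.connectedComponentsWithStats(k);i=1+s[1:,4].argmax();r=cv2.minAreaRect(cv2.findNonZero(np.uint8(l==i)*255))
                                                    ~~~~~~~~~~~~~~^^
ValueError: attempt to get argmax of an empty sequence
```

```bash
python3 nudge.py '[[0.007,0,0,0,0.5],[0.008,0,0,0,0.5],[0.008,0,0,0,0.5],[0,0,0,0,0.5]]'; python3 nudge.py '[[0.008,0,0,0,0.5],[0.008,0,0,0,0.5],[0.007,0,0,0,0.5],[0,0,0,0,0.5]]';  python3 nudge.py '[[0,0,-0.002,0,0.5],[0,0,-0.002,0,0.5],[0,0,0,0,0.5]]'
```

```text
clock: 10.15
position: [0.4619, 0.1037, 0.0397]
ee_rot: [-0.255, -3.13, 0.0]
force: [-0.5, -0.4, 1.6]
width: 0.606
gripper_force: 20.0
clock: 10.55
position: [0.4394, 0.1074, 0.0397]
ee_rot: [-0.255, -3.13, 0.0]
force: [-0.7, 0.7, -1.5]
width: 0.607
gripper_force: 20.0
clock: 10.85
position: [0.441, 0.1071, 0.0438]
ee_rot: [0.257, 3.131, -0.0]
force: [-0.6, 0.1, -4.4]
width: 0.609
gripper_force: 20.0
```

```bash
python3 nudge.py '[[0,0,-0.02,0,0.5],[0,0,-0.04,0,0.5],[0,0,-0.015,-0.144,0.5],[0,0,0,0,0.5],[0,0,0,0,0.5]]';python3 - <<'E'
from h import *
goto([.4530,.3583,.0600],-.016)
E
```

```text
clock: 11.35
position: [0.4406, 0.107, 0.1182]
ee_rot: [-0.036, -3.141, -0.0]
force: [0.8, -0.5, -3.8]
width: 0.608
gripper_force: 20.0
tool d [-0.0066  0.2515  0.0583] turn(dpsi, rz sign flipped) 0.0072 yaw -0.0232
```

```bash
python3 nudge.py '[[-0.001,0.025,0,-0.007,0.5],[-0.001,0.038,0,0,0.5],[-0.001,0.04,0,0,0.5],[-0.001,0.04,0,0,0.5],[-0.001,0.04,0,0,0.5],[-0.001,0.038,0,0,0.5],[0,0.025,0,0,0.5],[0,0.0055,0,0,0.5],[0,0,0,0,0.5],[0,0,0,0,0.5]]';python3 - <<'E'
from h import *
goto([.4530,.3583,.0600],-.016)
n=tool();d=arm.get_image('wrist');im=d['image'];M=n@np.array(d['mount']);cv2.imwrite('pics/w5.png',im);np.savez('w5.npz',im=im,T=n)
E
```

```text
clock: 12.35
position: [0.4498, 0.3567, 0.1174]
ee_rot: [-0.023, -3.14, 0.004]
force: [0.5, -0.1, -3.3]
width: 0.607
gripper_force: 20.0
tool d [-0.0033  0.0018  0.0574] turn(dpsi, rz sign flipped) -0.0012 yaw -0.0148
```

View pics/w5.png

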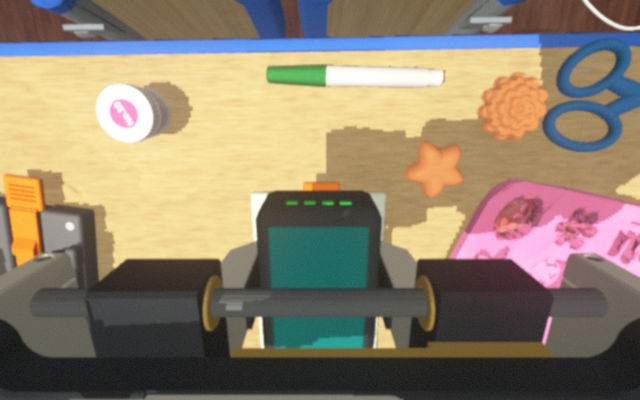

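The pack is held straight, with its teal centre at u=319 and the fan's pad at u≈321. The remaining +1.8 mm in y agrees with my estimate, so I'll descend in front of the mouth.

```bash
python3 nudge.py '[[-0.0015,0.0018,0.02,0,0.5],[0,0,0.025,0,0.5],[0,0,0.014,0,0.5],[0,0,0.006,0,0.5],[0,0,0.003,0,0.5],[0,0,0,0,0.5],[0,0,0,0,0.5]]';python3 nudge.py '[[0,0,0.002,0,0.5],[0,0,0,0,0.5],[0,0,0,0,0.5]]';python3 - <<'E'
from h import *
goto([.4530,.3583,.0457],-.016)
E
```

```text
clock: 13.1
position: [0.4521, 0.3607, 0.0515]
ee_rot: [0.02, 3.141, 0.002]
force: [-0.1, -0.1, -3.5]
width: 0.61
gripper_force: 20.0
clock: 13.4
position: [0.4517, 0.3604, 0.0489]
ee_rot: [0.019, 3.141, 0.0]
force: [-0.1, 0.4, -4.0]
width: 0.612
gripper_force: 20.0
tool d [-0.0013 -0.0021  0.0032] turn(dpsi, rz sign flipped) -0.0037 yaw -0.0123
```

```bash
python3 nudge.py '[[0,-0.0021,0.0015,0.0037,0.5],[0,0,0,0,0.5],[0,0,0,0,0.5]]';python3 nudge.py '[[0,0,0.001,0,0.5],[0,0,0.0005,0,0.5],[0,0,0,0,0.5]]';python3 - <<'E'
from h import *
goto([.4530,.3583,.0457],-.016)
for i in range(4): arm.get_image('wrist');o=arm.observe();print(o['force'],o['ft_torque'])
E
```

```text
clock: 13.7
position: [0.4516, 0.358, 0.0472]
ee_rot: [-0.026, -3.141, 0.0]
force: [-0.5, 0.7, -4.0]
width: 0.615
gripper_force: 20.0
clock: 14.0
position: [0.4517, 0.3583, 0.0458]
ee_rot: [0.025, 3.141, 0.0]
force: [0.8, 0.2, -4.1]
width: 0.608
gripper_force: 20.0
tool d [-0.0013 -0.      0.0001] turn(dpsi, rz sign flipped) 0.0 yaw -0.016
[ 0.56441004  0.3283015  -2.93639002] [ 0.02729904 -0.02470585  0.00467667]
[ 0.87364909 -0.31114771 -2.8276708 ] [ 0.05244394 -0.00909509  0.04735275]
[-0.00659676  0.10895777 -2.56235383] [ 0.03027112 -0.04728241 -0.01389498]
[ 0.60258214  0.29162745 -3.77134032] [ 0.01667122 -0.01501743  0.07167959]
```

```bash
python3 nudge.py '[[-0.003,0,0,0,0.5],[-0.003,0,0,0,0.5],[-0.003,0,0,0,0.5],[0,0,0,0,0.5]]';for i in 1 2 3; do python3 nudge.py '[[-0.002,0,0,0,0.5],[-0.002,0,0,0,0.5],[0,0,0,0,0.5]]' | grep -E 'pos|force:'; done
```

```text
clock: 14.6
position: [0.4612, 0.358, 0.0458]
ee_rot: [0.026, 3.141, 0.0]
force: [0.1, -0.5, -0.8]
width: 0.612
gripper_force: 20.0
position: [0.4652, 0.358, 0.0458]
force: [0.3, 0.3, -2.8]
gripper_force: 20.0
position: [0.4692, 0.3579, 0.0458]
force: [0.4, 0.0, -1.8]
gripper_force: 20.0
position: [0.4732, 0.3578, 0.0458]
force: [1.0, -0.0, -0.9]
gripper_force: 20.0
```

```bash
for i in 1 2 3 4; do python3 nudge.py '[[-0.0015,0,0,0,0.5],[-0.0015,0,0,0,0.5],[0,0,0,0,0.5]]' | grep -E 'pos|force:'; python3 -c "
from h import *
o=arm.observe();print(np.round(o['ft_torque'],2))"; done
```

```text
position: [0.476, 0.3579, 0.0458]
force: [0.8, -0.4, -0.4]
gripper_force: 20.0
[ 0.   -0.1  -0.02]
position: [0.479, 0.3578, 0.0458]
force: [-0.7, 0.5, -0.8]
gripper_force: 20.0
[-0.03 -0.08  0.01]
position: [0.482, 0.3578, 0.0458]
force: [-0.2, -0.1, 0.3]
gripper_force: 20.0
[ 0.03 -0.07 -0.07]
position: [0.485, 0.3577, 0.0458]
force: [0.6, -0.7, 0.5]
gripper_force: 20.0
[-0.04 -0.1   0.02]
```

```bash
for i in 1 2 3 4 5; do python3 nudge.py '[[-0.001,0,0,0,0.5],[-0.001,0,0,0,0.5],[0,0,0,0,0.5]]' | grep -E 'pos|force:'; python3 -c "
from h import *
o=arm.observe();print(np.round(o['ft_torque'],2))"; done
```

```text
position: [0.4868, 0.3577, 0.0458]
force: [-0.2, 0.1, 0.9]
gripper_force: 20.0
[0.03 0.01 0.02]
position: [0.4888, 0.3576, 0.0457]
force: [-0.2, 0.7, 0.5]
gripper_force: 20.0
[ 0.02  0.01 -0.07]
position: [0.4909, 0.3576, 0.0458]
force: [-0.4, -0.4, 0.8]
gripper_force: 20.0
[ 0.03  0.05 -0.01]
position: [0.4929, 0.3576, 0.0458]
force: [-0.1, -0.4, 1.0]
gripper_force: 20.0
[0.07 0.03 0.03]
position: [0.4948, 0.3575, 0.0458]
force: [0.9, -0.4, 1.9]
gripper_force: 20.0
[0.08 0.07 0.02]
```

```bash
for i in 1 2 3 4 5 6; do python3 nudge.py '[[-0.0015,0,0,0,0.5],[-0.0015,0,0,0,0.5],[0,0,0,0,0.5]]' | grep -E 'pos|force:'; python3 -c "
from h import *
o=arm.observe();print(np.round(o['ft_torque'],2))"; done
```

```text
position: [0.498, 0.3575, 0.0458]
force: [0.1, -0.2, 2.8]
gripper_force: 20.0
[0.05 0.05 0.01]
position: [0.501, 0.3574, 0.0458]
force: [0.8, 0.6, 1.8]
gripper_force: 20.0
[0.08 0.01 0.03]
position: [0.504, 0.3574, 0.0458]
force: [0.4, -0.2, 2.6]
gripper_force: 20.0
[-0.    0.01  0.03]
position: [0.507, 0.3573, 0.0458]
force: [0.6, -0.1, 2.9]
gripper_force: 20.0
[0.08 0.05 0.01]
position: [0.51, 0.3573, 0.0458]
force: [-0.4, 0.1, 3.4]
gripper_force: 20.0
[0.04 0.01 0.03]
position: [0.513, 0.3573, 0.0458]
force: [-0.9, 0.3, 3.4]
gripper_force: 20.0
[0.05 0.01 0.01]
```

```bash
python3 nudge.py '[[-0.001,0,-0.0003,0,0.5],[-0.001,0,0,0,0.5],[0,0,0,0,0.5]]' 30| grep -E 'pos|force:'; for i in 1 2 3 4; do python3 nudge.py '[[-0.001,0,0,0,0.5],[-0.001,0,0,0,0.5],[0,0,0,0,0.5]]' | grep -E 'pos|force:'; done
```

```text
position: [0.5146, 0.357, 0.0458]
force: [-0.6, 0.1, 1.0]
gripper_force: 30.0
position: [0.5158, 0.3571, 0.0458]
force: [-4.6, -0.8, 3.2]
gripper_force: 30.0
position: [0.5176, 0.3571, 0.0458]
force: [-4.5, 0.2, 3.2]
gripper_force: 30.0
position: [0.5194, 0.3571, 0.0458]
force: [-6.0, -0.8, 3.6]
gripper_force: 30.0
position: [0.5212, 0.3571, 0.0458]
force: [-6.1, -0.9, 4.0]
gripper_force: 30.0
```

```bash
for i in 1 2 3 4; do python3 nudge.py '[[-0.0005,0,0,0,0.5],[-0.0005,0,0,0,0.5],[0,0,0,0,0.5]]' | grep -E 'pos|force:'; done
```

```text
position: [0.522, 0.3571, 0.0458]
force: [-6.5, -0.1, 5.4]
gripper_force: 30.0
position: [0.5229, 0.3571, 0.0458]
force: [-7.2, -1.0, 5.0]
gripper_force: 30.0
position: [0.5239, 0.3571, 0.0459]
force: [-7.4, -1.3, 4.5]
gripper_force: 30.0
position: [0.5247, 0.3571, 0.0459]
force: [-7.7, -0.4, 5.3]
gripper_force: 30.0
```

```bash
for i in 1 2 3 ; do python3 nudge.py '[[-0.0004,0,0,0,0.5],[-0.0004,0,0,0,0.5],[0,0,0,0,0.5]]' | grep -E 'pos|force:'; done
python3 - <<'E'
from h import *
for i in range(3): arm.get_image('wrist');o=arm.observe();print(o['force'],o['position'])
E
```

```text
position: [0.5254, 0.3571, 0.0458]
force: [-7.9, -1.2, 5.9]
gripper_force: 30.0
position: [0.5262, 0.3571, 0.0459]
force: [-8.4, 0.2, 5.7]
gripper_force: 30.0
position: [0.527, 0.3571, 0.0458]
force: [-7.9, -1.0, 5.6]
gripper_force: 30.0
[-8.4218604   0.15462624  6.18732539] [0.52692705 0.35709136 0.04583283]
[-8.58811093 -0.26196436  5.80956155] [0.52697539 0.35711816 0.04585978]
[-8.21135092 -0.18650876  5.80239766] [0.52694205 0.35708775 0.04582366]
```

```bash
for i in 1 2 3 ; do python3 nudge.py '[[-0.0004,0,0,0,0.5],[0,0,0,0,0.5],[0,0,0,0,0.5]]' | grep -E 'pos|force:'; done
python3 - <<'E'
from h import *
for i in range(3): arm.get_image('wrist');o=arm.observe();print(o['force'],o['position'])
E
```

```text
position: [0.5273, 0.3571, 0.0459]
force: [-9.0, -0.4, 5.5]
gripper_force: 30.0
position: [0.5276, 0.3571, 0.0458]
force: [-9.7, -2.2, 5.5]
gripper_force: 30.0
position: [0.528, 0.3571, 0.0458]
force: [-8.0, -1.3, 6.5]
gripper_force: 30.0
[-8.88985012 -1.26995356  6.56761487] [0.5280022  0.35707106 0.04584539]
[-9.4249143  -1.40078831  5.68598018] [0.52796798 0.35706727 0.04583376]
[-9.40806912 -1.52300184  7.17091208] [0.52799102 0.35711834 0.0458417 ]
```

```bash
for i in 1 2 ; do python3 nudge.py '[[-0.0004,0,0,0,0.5],[0,0,0,0,0.5],[0,0,0,0,0.5]]' | grep -E 'pos|force:'; done
python3 - <<'E'
from h import *
for i in range(3):
  d=arm.get_image('wrist');o=arm.observe();print(o['force'],o['position'])
a=d['image'];b=cv2.imread('pics/w5.png')
cv2.imwrite('pics/w6.png',cv2.resize(a[130:330,220:420],None,fx=3,fy=3,interpolation=cv2.INTER_CUBIC))
E
```

```text
position: [0.5282, 0.3571, 0.0458]
force: [-10.0, -1.1, 6.9]
gripper_force: 30.0
position: [0.5283, 0.3571, 0.0459]
force: [-10.1, -1.9, 7.6]
gripper_force: 30.0
[-10.64817494  -1.80194263   7.10959546] [0.52827288 0.35710077 0.04584333]
[-10.12238878  -1.26708852   8.8068766 ] [0.52829055 0.35712033 0.04586021]
[-11.30899933  -1.65527111   8.17267807] [0.52823747 0.35709336 0.04581589]
```

View pics/w6.png

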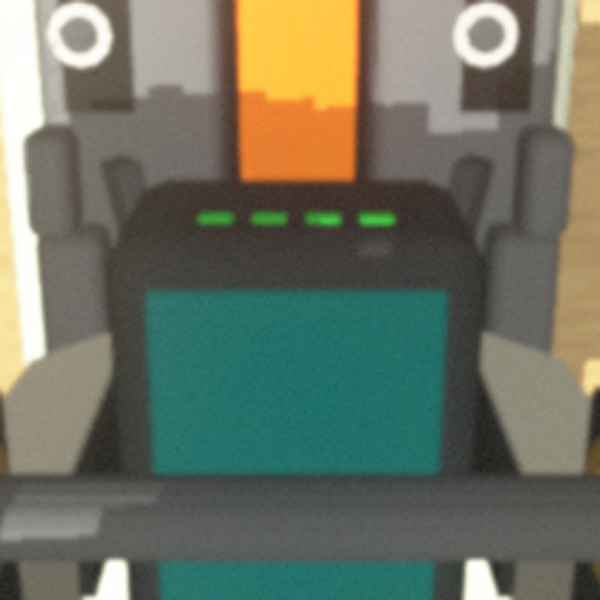

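The pack is on its hard stop: the position has stalled at 0.5283 and the force rises. The view shows it straight between the rails. Next I'll back off gently to feel whether the catch holds it.

```bash
for i in 1 2 3 4 5; do python3 nudge.py '[[0.0005,0,0,0,0.5],[0,0,0,0,0.5],[0,0,0,0,0.5]]' | grep -E 'pos|force:'; done
```

```text
position: [0.5283, 0.3572, 0.0459]
force: [-9.0, -0.5, 5.4]
gripper_force: 30.0
position: [0.5282, 0.3571, 0.0458]
force: [-7.3, -0.9, 5.6]
gripper_force: 30.0
position: [0.5279, 0.3571, 0.0458]
force: [-7.8, -0.9, 3.1]
gripper_force: 30.0
position: [0.5275, 0.3572, 0.0458]
force: [-6.2, -1.2, 4.1]
gripper_force: 30.0
position: [0.527, 0.3571, 0.0458]
force: [-6.7, -0.4, 4.6]
gripper_force: 30.0
```

```bash
for i in 1 2 3; do python3 nudge.py '[[0.0005,0,0,0,0.5],[0,0,0,0,0.5],[0,0,0,0,0.5]]' | grep -E 'pos|force:'; done
```

```text
position: [0.5266, 0.3571, 0.0458]
force: [-6.9, 0.0, 4.6]
gripper_force: 30.0
position: [0.5266, 0.3571, 0.0458]
force: [-5.0, 0.1, 2.6]
gripper_force: 30.0
position: [0.5266, 0.3571, 0.0458]
force: [-5.1, 0.5, -0.2]
gripper_force: 30.0
```

It stalls at 0.5266, 1.7 mm behind the hard stop, so the catch holds. I'll unload the rest and then let go.

```bash
for i in 1 2 3; do python3 nudge.py '[[0.0005,0,-0.0001,0,0.5],[0,0,0,0,0.5],[0,0,0,0,0.5]]' | grep -E 'pos|force:'; done
```

```text
position: [0.5265, 0.357, 0.0459]
force: [-2.9, 2.2, -4.1]
gripper_force: 30.0
position: [0.5264, 0.3568, 0.0462]
force: [-0.7, 0.7, -5.0]
gripper_force: 30.0
position: [0.5263, 0.3569, 0.0465]
force: [2.9, 0.2, -7.2]
gripper_force: 30.0
```

```bash
python3 nudge.py '[[-0.0004,0,0.0002,0,0.5],[0,0,0,0,0.5]]' 10| grep -E 'pos|force:';python3 nudge.py '[[0,0,0,0,0.64],[0,0,0,0,0.7],[0,0,0,0,0.85],[0,0,0,0,0.85],[0,0,0,0,0.85],[0,0,0,0,0.85]]'; python3 nudge.py '[[0,0,-0.01,0,0.85],[0,0,-0.03,0,0.85],[0,0,-0.04,0,0.85],[0,0,-0.03,0,0.85],[0.02,0,-0.02,0,0.85],[0.04,0,0,0,0.85],[0,0,0,0,0.85],[0,0,0,0,0.85]]';python3 - <<'E'
from h import *
d=arm.get_image('wrist');im=d['image'];n=tool();cv2.imwrite('pics/w7.png',im);t=arm.get_image('top');cv2.imwrite('pics/top7.png',t['image']);np.savez('w7.npz',im=im,T=n)
E
python3 teal.py
```

```text
position: [0.5263, 0.3569, 0.0464]
force: [3.0, 0.1, -4.6]
gripper_force: 10.0
clock: 29.65
position: [0.5259, 0.3571, 0.0462]
ee_rot: [0.025, 3.141, 0.0]
force: [-0.5, -0.2, 0.7]
width: 0.847
gripper_force: 0.0
clock: 30.45
position: [0.4652, 0.3584, 0.1771]
ee_rot: [0.023, 3.141, 0.001]
force: [0.7, -0.3, -0.8]
width: 0.847
gripper_force: 0.0
teal [243 191  25  29 516] [[0.54   0.3546 0.071 ]] ((254.7971649169922, 204.6650848388672), (23.282352447509766, 28.277631759643555), 2.4895527362823486)
```

View pics/w7.png

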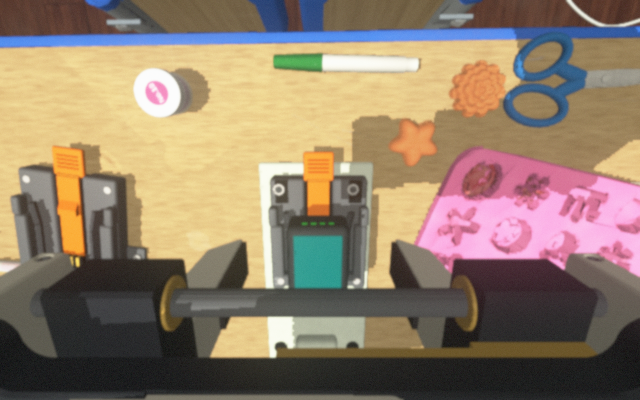

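The pack sits in the fan's dock with its teal top at (318,260), and the jar and bottles are untouched. Next I'll check numerically that the fan's pad is up and that the pack stays home.

```bash
python3 nudge.py '[[0,0,0,0,0.85],[0,0,0,0,0.85],[0,0,0,0,0.85],[0,0,0,0,0.85],[0,0,0,0,0.85]]' >/dev/null
python3 - <<'E'
from orange import *
def pad(im,T,box,z):
    d=arm.get_image('wrist');M=T@np.array(d['mount']);u0,u1,v0,v1=box
    m=cv2.inRange(cv2.cvtColor(im,cv2.COLOR_BGR2HSV),(8,170,120),(24,255,255))[v0:v1,u0:u1]
    w=(m>0).sum(1);rows=np.where(w>=max(w)*.87)[0]+v0
    depth=(M[2,3]-z)/.954;print('pad rows',rows[[0,-1]],'w',w[w>=max(w)*.87].mean(),ray(d,M,[(320,rows[0]),(320,rows[-1])],z)[:,0])
n=np.load('fan.npz');pad(n['im'],n['T'],(300,340,115,200),.023)
n=np.load('w7.npz');pad(n['im'],n['T'],(298,340,140,215),.023)
T=tool();d=arm.get_image('wrist');a=np.load('w7.npz')['im']
print('diff',np.abs(d['image'].astype(int)-a)[200:290,285:350].mean(),arm.observe()['clock'])
E
```

```text
pad rows [125 152] w 27.928571428571427 [0.43211929 0.45934531]
pad rows [153 180] w 28.785714285714285 [0.43334239 0.46032553]
diff 3.6877492877492877 31.25
```

Run:
```python
from h import *
d=arm.get_image('wrist');
def f(im,T,u):
    m=cv2.inRange(cv2.cvtColor(im,cv2.COLOR_BGR2HSV),(75,100,40),(98,255,255))[170:,u-15:u+15]
    v=170+np.where((m>0).mean(1)>.6)[0][0];return ray(d,T@np.array(d['mount']),[(u,v)],.077)[0,0]
n=np.load('w7.npz');x=f(n['im'],n['T'],318);print('teal front now',x,'-> origin~',x+.0297, f(d['image'],tool(),318))
```

```text
teal front now 0.4973282370386499 -> origin~ 0.5270282370386499 0.49661383192624503
```

```bash
python3 -c "
from cell import arm
print(arm.sign_off())"
```

```text
the job is handed in; nothing more can be done
None
```

The pack is out of the charger and in the fan's dock. The catch held it against a light backward pull, and it stayed home after I let go; I couldn't confirm from the camera that the catch's pad is fully up. The most it took to push home was about 11 N. I didn't touch the jar or the bottles, and I handed in at about 31 s.

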